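# Pin back the belt tensioner of a torque test drive

### The job

The belt drive is to get a new belt. First clear the spanner that was left on its deck out of the tensioner's way and lay it flat in the grey tool tray; then take the red lock pin from the tool stand, set its shank in the fork at the end of the yellow sprung tensioner arm and swing the arm back with it until the fork is over the red-ringed park hole, push the pin fully home through fork and hole, and let go so that the pin alone holds the arm back. Do not knock the torque sensor, and leave the nut drivers, the meter and the pistol screwdriver where they are.

Things in the scene. Friction and masses are not known exactly. Their poses are not given: they have to be found in the camera images.
- drive: Belt drive, fixed: aluminium deck 260 (x) by 300 (y) mm, 12 thick, top 100 mm above the bench, on corner pillars, motor below. Origin: bench level under the deck's centre, z up. In its frame (mm): park hole (-9, 63); arm pivot (-35, -85); motor pulley, radius 32, top 146 above bench, at (75, -95); torque sensor (75, 95); guard studs, 12 diameter, tops 155 above bench, at (+-115, +-137).
- tensioner (a joint): Angle of the sprung yellow tensioner arm, rad: 0 at its rest stop (held there by its spring at the start; arm then 0.55 rad from the drive's +x), growing anticlockwise seen from above as it is swung back; fork over the park hole at 0.85; far stop 1.10. The spring always drives it to 0: 2.3 N at the fork at rest, 4.3 N at the park hole; let go unpinned, it springs back.
- pivot_axis (a point): Vertical pivot axis of the tensioner arm, at deck-top level, 100 mm above the bench. Pivot boss with spring: radius 26 mm, top 46 mm above the deck.
- fork (a point): Centre of the fork at the arm's end, 150 mm from the pivot, at the arm's top face, 22 mm above the deck (arm 16 mm thick, underside 6 mm above the deck). x points outward along the arm. Slot 16 mm wide, open outward and above, closed end 12 mm inward of this point; tines 10 mm wide, ending 18 mm outward. Black idler roller on the arm 105 mm from the pivot: radius 20, top 49 mm above deck.
- park_hole (a point): Mouth of the park hole in the deck, flush with the deck top, marked by a red ring; 15 mm diameter, through, 45 mm deep, vertical; 150 mm from the arm pivot.
- pin_grip (a point): Red lock pin, 111 mm long, 0.12 kg, upright in one hole of the tool stand. This point: middle of its round red grip (26 mm diameter, 46 high), on its axis, 88 mm above the tip. Below the grip a steel collar, 28 diameter, 5 thick, underside 60 mm above the tip; then a 12 mm shank, its last 7 mm tapering to 5 mm. Fully home the collar sits on the fork, tip 38 mm below deck top. z points tip to grip.
- pin_tip (a point): Lower tip of the red lock pin, on its axis. While the pin stands in the tool stand it is 5 mm above the bench.
- tool_stand: Grey block 200 (x) by 60 (y) by 60 mm, fixed, with three upright holes of 14 mm, 55 mm deep, on its x axis at -60, 0 and +60 mm; holds the lock pin and two nut drivers in any order. Origin: centre of its underside.
- driver_a_grip (a point): Blue nut driver standing in the tool stand, 134 mm tall, handle 28 mm diameter; this point is the middle of its handle, 108 mm above the bench. To be left in its hole.
- driver_b_grip (a point): Black nut driver standing in the tool stand, 134 mm tall, handle 28 mm diameter; this point is the middle of its handle, 108 mm above the bench. To be left in its hole.
- spanner_mid (a point): Steel spanner, 150 mm long, 10 mm thick, 0.16 kg, lying flat on the deck in the way of the arm's swing. This point is the middle of its shank (half-way up); x runs along it towards the open jaw. Shank 18 mm wide for 50 mm either way; heads 30 mm wide.
- tool_tray: Grey steel tool tray, fixed to the bench, 240 (x) by 130 (y) mm outside, wall 4 mm, rim 16 mm high, floor 4 mm above the bench. Origin: centre of its underside.
- torque_sensor: Driven spindle with a blue torque sensor on top, fixed on the deck: flange radius 39 mm up to 12 mm above the deck, pulley radius 33 mm up to 36 mm, sensor radius 22 mm up to 86 mm and its stub to 96 mm. Origin: on its axis at deck-top level. Must not be knocked.
- meter_mid (a point): Yellow handheld meter, 170 by 80 mm, 34 mm thick (44 at its dial), lying on the bench; this point is its middle, 17 mm up. To be left alone.
- gun_mid (a point): Blue pistol screwdriver, about 175 mm long, 120 mm wide, 42 mm high, lying on its side on the bench; this point is the middle of its motor barrel, 22 mm up; x points to its bit, the handle goes to -y. To be left alone.

How it is judged:
By the outcome, as a careful person would: the job done as asked, in the order asked, and still so for the second after the job is handed in, with the robot touching nothing.
It also fails if it takes over 70 s, if anything falls off the work surface, if the arm or the gripper's body presses on something with over 40 N, if the wrist force passes 120 N, or if a joint passes its speed limit or range.

### The arm

A 6-joint arm with a two-finger parallel gripper is mounted at the origin on the work surface. World frame = base frame: x ahead of the robot, y to its left, z up, the work surface at z = 0. Lengths are in m, angles in rad, forces in N, time in s.
With the tool pointing down it reaches from about 0.35 to 0.975 m from the base axis. Payload 4.9 kg.
Tool frame: the origin (TCP) lies at the very end of the fingers, on their centre line; the grasp point (between the pads) lies behind it (manip.pinch_z is the y of the grasp point in the tool frame, in m); y points along the fingers, x is the direction in which the jaws open and shut, and the axes are right-handed (so a half turn about y gives the same grasp; the last joint's range is limited). The gripper opens to 85 mm and grips with 20 to 120 N. Pads are 22 mm wide; open, the fingers measure 114 mm over their backs; the gripper's body (76 mm by 85 mm) begins 54 mm behind the grasp point. The pads swing forward as they close: fully open they stand 13 mm farther back than shut.
Start: joints at [0.989, 0.053, 1.613, -0, 1.476, -0.119], TCP at [0.279, 0.559, 0.231] pointing down, gripper open.
Joint ranges: [-3.01, 3.01], [-1.01, 2.22], [0.06, 2.58], [-1.02, 4.17], [0.09, 2.62], [-3.14, 3.14]. Speed limits (rad/s): [2.57, 2.57, 3.14, 3.14, 3.14, 3.14].

### API

Orientations are given as a unit quaternion [w, x, y, z].
In Python, from plant import manip gives the robot as it stands.
- The arm moves only by the tool drive_tool, never from a script. Its argument "motion" is a list of rows, each a list of 3 entries, a list of its own where there are three numbers: the shift along the tool's x, y, z in units of 25 mm (1.0 is 25 mm), then the turn, a rotation vector about the tool's x, y, z in units of 5 degrees (1.0 is 5 degrees), then the closure, from -1 (fully open) to 1 (shut). A call has 1 to 12 rows; each row shifts and turns the commanded pose from where the row before left it, along the tool's axes as they then stand; what a row does not reach is not made up. A row lasts 1/10 s, in which the tool goes at most 50 mm and 8.59 degrees, less where a joint would pass 70% of its speed; a pose out of reach is approached as far as the arm can. A call is refused whole if a number of a shift passes 1 or a number of a turn 1, either way. A call with a gripper value outside its range is refused whole. The fingers move at their own pace and stop on an object; the grip force is fixed at half the most. Time passes only in rows, so rows that do not move let the fingers close. It gives the time, the measured TCP pose, the force and the opening at its end, in the units of the state.
- manip.state(): the state, without advancing time (a new reading comes with each control period).
- manip.grab_frame(name): name is "scene" or "top" or "wrist"; returns a dict with "img" (400x640x3 uint8, blue, green, red), "range_z" (400x640 float32, m along the optical axis (not along the pixel's ray), 0 where there is no reading), "camera_matrix" (3x3 intrinsics, pixels), "world_from_camera" (4x4, takes a point from camera to world coordinates); the wrist camera has in their place "T_tool_cam" (4x4, takes a point from camera to tool coordinates, whose origin is the TCP and whose axes are the tool frame's). Camera axes: x right, y down, z forward; pixel columns grow to the right and rows downward; lengths in m; the calibration is good to about 2 mm. A picture is of the moment at which its call begins: read the wrist's pose just before it.
- manip.job_done(): hands the job in, once; it reports no verdict.
The state is a dict: "time": time; "joint_pos": joint angles; "joint_vel": joint speeds; "joint_efforts": joint torques, N m; "tool_pos": TCP position; "tool_rot": TCP orientation; "contact_force": force on the tool from outside, world axes, zero at the start; "ft_torque": the same for the moment, N m; "gripper_width": opening from 0.0 (shut) to 1.0 (fully open).
Only numpy, scipy, OpenCV 4.12 (cv2) and the standard library are available. Lean on these libraries where they do the work, as an engineer would, in place of code of your own. Each camera call takes 0.05 s, during which the arm holds its last target. There are 200 camera calls.

## Working session

There is one attempt and no reset: what is moved stays moved. The work goes in short steps, Python scripts to look and compute and a tool call to move; the robot and the scene stay as the last step left them, time stands still between calls to the robot, and variables do not carry over. Pictures are saved under pics/ and viewed, about 8 in all and at most 12, crops included, and the job is handed in when it is done.

Besides the shell and the picture viewer there is one more tool, called after ">>>" as name([rows], argument=value, ...), one row to a line, values as JSON. drive_tool: Moves the arm, as the interface text tells. Its arguments: {"type":"object","properties":{"motion":{"type":"array","items":{"type":"array"}}},"required":["motion"]}

```bash
ls; mkdir -p pics; python3 - <<'E'
from plant import manip
import cv2,numpy as np
print(manip.pinch_z, manip.state())
for n in ("top","scene"):
    f=manip.grab_frame(n); cv2.imwrite(f"pics/{n}0.png",f["img"]); np.savez(f"{n}0.npz",**f)
    print(n,f["camera_matrix"],f["world_from_camera"])
E
```

```text
pics
-0.0187 {'time': 0.0, 'joint_pos': array([ 9.89005878e-01,  5.33503327e-02,  1.61431740e+00, -2.61454235e-05,
        1.47599808e+00, -1.18990913e-01]), 'joint_vel': array([-0.0001729 ,  0.0006124 , -0.00145211,  0.00155901, -0.0017166 ,
       -0.00061323]), 'joint_efforts': array([-7.93762520e-04, -3.93711376e+01, -3.70161045e+01, -1.81597507e-04,
        7.47074577e-03, -1.56224921e-06]), 'tool_pos': array([0.27868486, 0.55872032, 0.23005309]), 'tool_rot': array([-0.60102525,  0.60165971,  0.37134278, -0.37266444]), 'contact_force': array([0.18386345, 0.30252613, 0.72351868]), 'ft_torque': array([-0.00816046, -0.01532258, -0.01304891]), 'gripper_width': 0.9984484731716804}
top [[424.18157088   0.         317.82797872]
 [  0.         424.18157088 191.22650455]
 [  0.           0.           1.        ]] [[-0.01130393 -0.9967066   0.08030052  0.47779979]
 [-0.9999355   0.0111789  -0.00200647 -0.00953501]
 [ 0.00110219 -0.08031802 -0.99676868  1.03870671]
 [ 0.          0.          0.          1.        ]]
scene [[388.58554533   0.         321.22079302]
 [  0.         388.58554533 198.93871018]
 [  0.           0.           1.        ]] [[-0.17624192  0.74268274 -0.64603493  1.12951   ]
 [ 0.98434367  0.13465054 -0.11373996  0.08954237]
 [ 0.00251625 -0.65596614 -0.75478613  0.7627759 ]
 [ 0.          0.          0.          1.        ]]
```

View pics/top0.png

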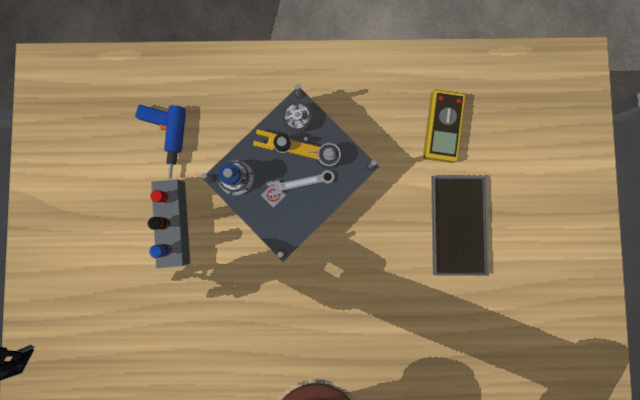

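View pics/scene0.png

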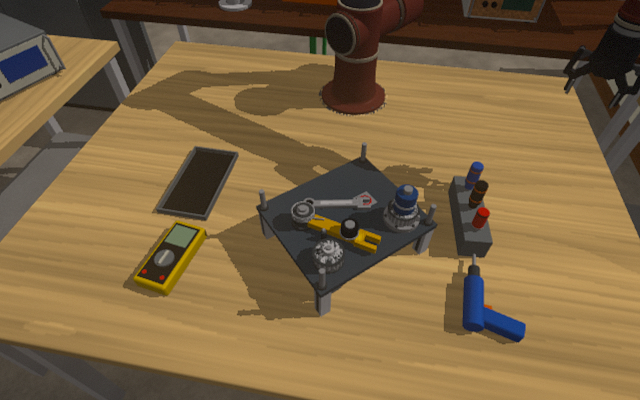

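The top view shows the drive at about (290,175), the spanner at (275,190)-(330,177) with its jaw over the park hole mark at (273,195), and the red pin at (158,196). The tray is at (461,225). In the scene view the red pin is the stand hole farthest from the robot.

```bash
cat > h.py <<'E'
import numpy as np,cv2
from scipy.spatial.transform import Rotation as R
def ray(f,u,v,z,W=None):
    W=f["world_from_camera"] if W is None else W
    d=W[:3,:3]@np.linalg.inv(f["camera_matrix"])@[u,v,1]; o=W[:3,3]
    return o+d*(z-o[2])/d[2]
def proj(f,p,W=None):
    W=f["world_from_camera"] if W is None else W
    q=f["camera_matrix"]@(np.linalg.inv(W)@np.r_[p,1])[:3]; return q[:2]/q[2]
def toolT(s):
    T=np.eye(4); q=s["tool_rot"]; T[:3,:3]=R.from_quat([q[1],q[2],q[3],q[0]]).as_matrix(); T[:3,3]=s["tool_pos"]; return T
def blobs(mask,amin=20):
    n,l,st,c=cv2.connectedComponentsWithStats(mask.astype(np.uint8))
    return [(st[i,4],c[i].round(1),st[i,:4]) for i in range(1,n) if st[i,4]>=amin]
E
python3 - <<'E'
from h import *
f=dict(np.load("top0.npz")); im=f["img"]
c=cv2.resize(im[75:270,130:390],None,fx=3,fy=3,interpolation=cv2.INTER_CUBIC); cv2.imwrite("pics/crop0.png",c)
hsv=cv2.cvtColor(im,cv2.COLOR_BGR2HSV);H,S,V=cv2.split(hsv)
for n,m in dict(red=((H<8)|(H>172))&(S>150)&(V>80),yel=(H>18)&(H<32)&(S>180)&(V>100)&(np.arange(640)[None]<400)).items(): print(n,blobs(m))
# heights map
W=f["world_from_camera"];v,u=np.mgrid[:400,:640];Z=f["range_z"]
P=np.stack([(u-f["camera_matrix"][0,2])/f["camera_matrix"][0,0]*Z,(v-f["camera_matrix"][1,2])/f["camera_matrix"][0,0]*Z,Z],-1)@W[:3,:3].T+W[:3,3]
np.save("P0.npy",P); h=P[...,2]
for lo,hi in ((.13,.165),(.10,.13),(.09,.106)):
  m=(h>lo)&(h<hi)&(u>120)&(u<390)&(v<280)
  for a,cc,b in blobs(m,8): print(lo,hi,a,cc,b)
m=(h>.085)&(h<.107)&(u>190)&(u<390)&(v<280)
pts=np.argwhere(m)[:,::-1].astype(np.float32); print("deck",cv2.minAreaRect(pts))
m=(h>.045)&(h<.075)&(u<195)&(v>170); print("stand",blobs(m,100), cv2.minAreaRect(np.argwhere(m)[:,::-1].astype(np.float32)))
m=(h>.008)&(h<.03)&(u>428)&(u<495)&(v>165)&(v<290); print("tray",cv2.minAreaRect(np.argwhere(m)[:,::-1].astype(np.float32)))
E
```

```text
red [(np.int32(20), array([458.2, 100.2]), array([456,  98,   5,   5], dtype=int32)), (np.int32(103), array([156. , 195.4]), array([151, 190,  11,  12], dtype=int32))]
yel [(np.int32(214), array([265.6, 139.8]), array([254, 130,  22,  20], dtype=int32)), (np.int32(299), array([303.6, 149.3]), array([289, 141,  30,  18], dtype=int32))]
0.13 0.165 41 [297.1  88. ] [295  84   6   9]
0.13 0.165 8 [295.1 104.6] [293 103   5   4]
0.13 0.165 18 [303.9 106.9] [300 104   8   8]
0.13 0.165 9 [289.2 108.1] [288 106   4   4]
0.13 0.165 121 [295.4 114.6] [284 108  20  14]
0.13 0.165 8 [284.8 117. ] [282 115   7   4]
0.13 0.165 13 [308.6 117.7] [307 115   4   6]
0.13 0.165 11 [287.1 121.9] [285 120   6   5]
0.13 0.165 22 [298.  126.8] [293 123  12   8]
0.13 0.165 232 [281.2 142.2] [273 134  17  18]
0.13 0.165 425 [328.7 154.2] [318 143  23  24]
0.13 0.165 350 [237.1 178.8] [218 161  31  31]
0.13 0.165 35 [372.4 163.1] [369 160   7   7]
0.13 0.165 39 [204.7 176.1] [201 173   8   7]
0.13 0.165 144 [153.8 223. ] [147 217  14  13]
0.13 0.165 141 [155.3 251.2] [149 245  14  13]
0.13 0.165 32 [280.  254
[... 4335 characters left out ...]
0.2] [158 245  10  13]
0.1 0.13 8 [272.4 247.2] [270 245   6   6]
0.1 0.13 63 [281.7 252.6] [274 248  13  13]
0.09 0.106 11589 [292.2 179. ] [202  89 177 173]
0.09 0.106 32 [162.7 197. ] [158 191   8  12]
0.09 0.106 38 [164.5 222.7] [160 217   8  13]
0.09 0.106 37 [165.9 249.4] [161 244   9  13]
deck ((289.349365234375, 172.83078002929688), (116.75373840332031, 134.54962158203125), 45.45835876464844)
stand [(np.int32(1890), array([168.8, 223.5]), array([151, 180,  33,  89], dtype=int32))] ((167.09829711914062, 223.67071533203125), (87.31964874267578, 28.42146110534668), 86.633544921875)
tray ((459.7601013183594, 225.50479125976562), (100.09996795654297, 55.32893371582031), 88.85424041748047)
```

View pics/crop0.png

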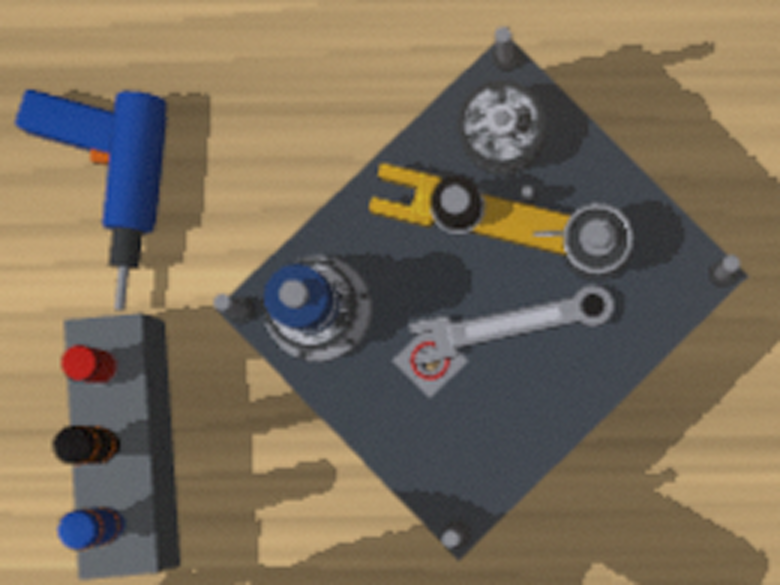

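The crop shows the stud tops at crop (503,34), (731,263), (451,539) and (221,302). The spanner runs from its jaw near (432,345) to its ring at (595,304), and the park ring is at (431,360). The pin top is at (80,363).

```bash
cat >> h.py <<'E'
def fitdrive(w):
    loc=np.array([[.115,.137],[.115,-.137],[-.115,-.137],[-.115,.137]]); w=np.array(w)[:,:2]
    a=loc-loc.mean(0); b=w-w.mean(0)
    yaw=np.arctan2((a[:,0]*b[:,1]-a[:,1]*b[:,0]).sum(),(a*b).sum())
    Rm=np.array([[np.cos(yaw),-np.sin(yaw)],[np.sin(yaw),np.cos(yaw)]])
    return yaw,w.mean(0),Rm,b-a@Rm.T
def toolerr(s,pos,xdir):
    """remaining move in tool units: shift (25mm) & turn(5deg about y) to reach pos with tool x along xdir, pointing down"""
    T=toolT(s); Rt=T[:3,:3]; xd=np.r_[xdir,0]/np.linalg.norm(xdir)
    if xd@Rt[:,0]<0: xd=-xd
    y=np.array([0,0,-1.]); G=np.c_[xd,y,np.cross(xd,y)]
    rv=R.from_matrix(Rt.T@G).as_rotvec(degrees=True)/5
    return (Rt.T@(np.array(pos)-T[:3,3])/.025).round(2), (G.T@(np.array(pos)-T[:3,3])/.025).round(2), rv.round(2)
E
python3 - <<'E'
from h import *
from plant import manip
f=dict(np.load("top0.npz"))
c=lambda x,y,z: ray(f,x/3+130-.33,y/3+75-.33,z)
studs=[c(221,302,.155),c(503,34,.155),c(731,263,.155),c(451,539,.155)]
yaw,o,Rm,res=fitdrive(studs); print("yaw",np.degrees(yaw),o,res*1000)
D=lambda x,y:o+Rm@[x/1000,y/1000]
piv=D(-35,-85)
a=lambda q: piv+.15*np.array([np.cos(yaw+.55+q),np.sin(yaw+.55+q)])
print("park",D(-9,63),a(.85),"pixel-ring",c(431,360,.1),"piv",piv,c(598,234,.146),"fork rest",a(0),"sensor",D(75,95),c(293,293,.196),"pulley",D(75,-95))
j,r=c(432,345,.11),c(595,304,.11); print("spanner",j,r,(j+r)/2,np.degrees(np.arctan2(*(j-r)[1::-1])),np.linalg.norm(j-r))
print("pin",c(80,363,.116),"blk",c(70,444,.139),"blu",c(75,530,.139))
K=cv2.boxPoints
print("tray",[ray(f,u,v,.016).round(3) for u,v in((432.5,176),(486.5,176),(488.5,274),(434,274))])
s=manip.state(); print(toolT(s))
np.savez("drive.npz",yaw=yaw,o=o)
E
```

```text
yaw 43.79889746181178 [0.5968519  0.04942036] [[ 0.05619267  0.34344902]
 [-0.08485995 -0.29412575]
 [-0.06932595  0.38767568]
 [ 0.09799322 -0.43699895]]
park [0.5467518  0.08866293] [0.54651369 0.0881817 ] pixel-ring [0.54686626 0.08735758 0.1       ] piv [ 0.63042082 -0.03615491] [ 0.63172074 -0.03603057  0.146     ] fork rest [0.6684552  0.10894294] sensor [0.58523264 0.16989855] [0.5856146  0.16929437 0.196     ] pulley [0.7167372  0.03276157]
spanner [0.55713553 0.08556149 0.11      ] [ 0.58600799 -0.03419904  0.11      ] [0.57157176 0.02568123 0.11      ] 103.55449837823647 0.12319173182937894
pin [0.5463657 0.3406752 0.116    ] blk [0.48749471 0.33788804 0.139     ] blu [0.42731523 0.3331889  0.139     ]
tray [array([ 0.594, -0.29 ,  0.016]), array([ 0.593, -0.421,  0.016]), array([ 0.358, -0.416,  0.016]), array([ 0.359, -0.286,  0.016])]
[[ 4.46469570e-01 -9.65910222e-04 -8.94798296e-01  2.78745612e-01]
 [ 8.94796960e-01 -1.55537975e-03  4.46470582e-01  5.58780472e-01]
 [-1.82300165e-03 -9.99998324e-01  1.69863803e-04  2.30206216e-01]
 [ 0.00000000e+00  0.00000000e+00  0.00000000e+00  1.00000000e+00]]
```

>>> drive_tool([
  [[0,0,0],[0,1,0],-0.2],
  [[0,0,0],[0,1,0],-0.2],
  [[0,0,0],[0,1,0],-0.2],
  [[0,0,0],[0,1,0],-0.2],
  [[0,0,0],[0,1,0],-0.2],
  [[0,0,0],[0,1,0],-0.2],
  [[0,0,0],[0,1,0],-0.2],
  [[0,0,0],[0,1,0],-0.2],
  [[0,0,0],[0,1,0],-0.2],
  [[0,0,0],[0,1,0],-0.2],
])

```text
time: 1.1
tool_pos: [0.2788, 0.5589, 0.2305]
tool_rot: [-0.702, 0.703, 0.081, -0.082]
contact_force: [0.1, 0.2, 0.3]
gripper_width: 0.598
```

>>> drive_tool([
  [[0.5,0,-1],[0,0,0],-0.2],
  [[0.5,0,-1],[0,0,0],-0.2],
  [[0.5,0,-1],[0,0,0],-0.2],
  [[0.5,0,-1],[0,0,0],-0.2],
  [[0.5,0,-1],[0,0,0],-0.2],
  [[0.5,0,-1],[0,0,0],-0.2],
  [[0.5,0,-1],[0,0,0],-0.2],
  [[0.5,0,-1],[0,0,0],-0.2],
  [[0.5,0,-1],[0,0,0],-0.2],
  [[0.5,0,-1],[0,0,0],-0.2],
  [[0.5,0,-1],[0,0,0],-0.2],
  [[0.5,0,-1],[0,0,0],-0.2],
])

```text
time: 2.3
tool_pos: [0.4952, 0.3014, 0.2307]
tool_rot: [-0.702, 0.702, 0.083, -0.083]
contact_force: [0.5, 0.4, -0.1]
gripper_width: 0.597
```

>>> drive_tool([
  [[0,0,-1],[0,0,0],-0.2],
  [[0,0,-1],[0,0,0],-0.2],
  [[0,0,-1],[0,0,0],-0.2],
  [[0,0,-1],[0,0,0],-0.2],
  [[0,0,-1],[0,0,0],-0.2],
  [[0,0,-1],[0,0,0],-0.2],
  [[0,0,-1],[0,0,0],-0.2],
  [[0,0,-1],[0,0,0],-0.2],
  [[0,0,-1],[0,0,0],-0.2],
  [[0,0,-1],[0,0,0],-0.2],
  [[0,0,-0.5],[0,0,0],-0.2],
  [[0,0,0],[0,0,0],-0.2],
])

```text
time: 3.5
tool_pos: [0.556, 0.0462, 0.2308]
tool_rot: [0.702, -0.702, -0.082, 0.083]
contact_force: [0.1, 0.5, 0.4]
gripper_width: 0.604
```

```bash
python3 - <<'E'
from h import *
from plant import manip
s=manip.state(); f=manip.grab_frame("wrist"); W=toolT(s)@f["T_tool_cam"]; f["W"]=W; np.savez("w1.npz",**f); cv2.imwrite("pics/w1.png",f["img"])
print(W.round(3)); xd=[np.cos(np.radians(13.55)),np.sin(np.radians(13.55))]
print(s["tool_pos"],s["joint_pos"],s["gripper_width"],toolerr(s,[.5716,.0257,.102],xd))
for n,p in dict(span=[.5716,.0257,.11],park=[.5467,.0884,.1],jaw=[.5571,.0856,.11]).items(): print(n,proj(f,p,W))
E
```

```text
[[ 0.973  0.218  0.074  0.537]
 [ 0.23  -0.92  -0.316  0.128]
 [-0.     0.325 -0.946  0.375]
 [ 0.     0.     0.     1.   ]]
[0.55603937 0.04617934 0.23083731] [-5.05616466e-02 -1.06248531e-01  1.76959846e+00  8.12292042e-05
  1.47906860e+00 -2.83727444e-01] 0.604136859702659 (array([ 0.42,  5.15, -0.94]), array([ 0.41,  5.15, -0.94]), array([-0.  , -0.04, -0.01]))
span [330.40703998 211.23802379]
park [319.65411624 135.61643407]
jaw [330.88780294 143.47950171]
```

View pics/w1.png

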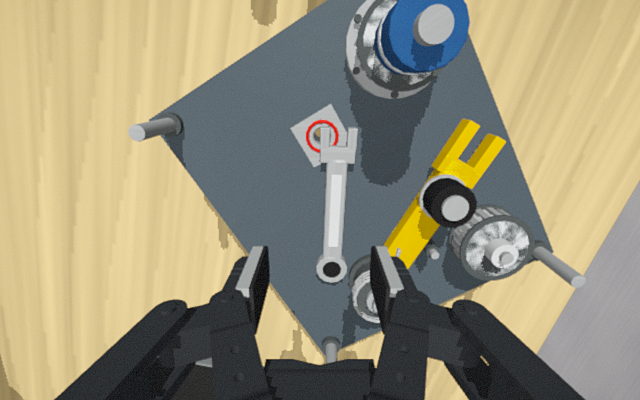

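The wrist view shows the spanner with its ring at (331,268), its jaw near (339,145) and the shank axis at about x=335. The park ring is at (321.5,136), within 2 px of the prediction.

```bash
python3 - <<'E'
from h import *
from plant import manip
f=dict(np.load("w1.npz")); W=f["W"]; g=cv2.cvtColor(f["img"],cv2.COLOR_BGR2GRAY)
print(f["camera_matrix"][0,0])
for v in (180,195,210,225,240):
    row=g[v,310:370]; b=np.where(row>120)[0]; print(v,b.min()+310,b.max()+310)
for u,v in ((331,268),(339,148),(321.5,136)): print(ray(f,u,v,.11 if u!=321.5 else .1,W))
E
```

```text
313.9040949275869
180 326 346
195 325 345
210 325 344
225 324 343
240 323 342
[ 0.58648727 -0.03169761  0.11      ]
[0.56472498 0.08345881 0.11      ]
[0.54833801 0.08844738 0.1       ]
```

```bash
python3 - <<'E'
from h import *
from plant import manip
f=dict(np.load("w1.npz")); W=f["W"]
a,b=ray(f,336,180,.11,W),ray(f,332.5,240,.11,W); print(a,b,np.degrees(np.arctan2(*(a-b)[1::-1])))
ang=np.arctan2(*(a-b)[1::-1]); m=ray(f,334.5,206,.11,W); print(m)
xd=[np.sin(ang),-np.cos(ang)]
print(toolerr(manip.state(),[m[0],m[1],.102],xd))
E
```

```text
[0.5692378  0.05548844 0.11      ] [ 0.58053627 -0.00205782  0.11      ] 101.10799692762113
[0.57396381 0.03149557 0.11      ]
(array([ 0.56,  5.16, -0.78]), array([ 0.59,  5.16, -0.75]), array([-0.01,  0.46, -0.01]))
```

>>> drive_tool([
  [[0.6,0,-0.8],[0,0.45,0],-0.2],
  [[0,1,0],[0,0,0],-0.2],
  [[0,1,0],[0,0,0],-0.2],
  [[0,1,0],[0,0,0],-0.2],
  [[0,1,0],[0,0,0],-0.2],
  [[0,0.6,0],[0,0,0],-0.2],
  [[0,0.5,0],[0,0,0],-0.2],
  [[0,0,0],[0,0,0],-0.2],
  [[0,0,0],[0,0,0],1],
  [[0,0,0],[0,0,0],1],
  [[0,0,0],[0,0,0],1],
  [[0,0,0],[0,0,0],1],
])

```text
time: 4.75
tool_pos: [0.5764, 0.0312, 0.1057]
tool_rot: [-0.704, 0.704, 0.07, -0.068]
contact_force: [-1.3, -0.1, 6.9]
gripper_width: 0.182
```

>>> drive_tool([
  [[0,0,0],[0,0,0],1],
  [[0,0,0],[0,0,0],1],
  [[0,0,0],[0,0,0],1],
  [[0,-0.4,0],[0,0,0],1],
  [[0,-1,0],[0,0,0],1],
  [[0,-1,0],[0,0,0],1],
  [[0,-1,0],[0,0,0],1],
  [[0,-1,0],[0,0,0],1],
])

```text
time: 5.55
tool_pos: [0.5749, 0.0312, 0.2146]
tool_rot: [0.704, -0.704, -0.069, 0.069]
contact_force: [0.9, 0.4, -1.6]
gripper_width: 0.181
```

>>> drive_tool([
  [[-0.5,0,-1],[0,0,0],1],
  [[-0.5,0,-1],[0,0,0],1],
  [[-0.5,0,-1],[0,0,0],1],
  [[-0.5,0,-1],[0,0,0],1],
  [[-0.5,0,-1],[0,0,0],1],
  [[-0.5,0,-1],[0,0,0],1],
  [[-0.5,0,-1],[0,0,0],1],
  [[-0.5,0,-1],[0,0,0],1],
  [[-0.5,0,-1],[0,0,0],1],
  [[-0.5,0,-1],[0,0,0],1],
  [[-0.5,0,-1],[0,0,0],1],
  [[-0.5,0,-1],[0,0,0],1],
])

```text
time: 6.75
tool_pos: [0.4859, -0.2931, 0.2137]
tool_rot: [0.704, -0.704, -0.069, 0.069]
contact_force: [0.3, -0.3, -1.2]
gripper_width: 0.181
```

>>> drive_tool([
  [[-0.4,0,-1],[0,0,0],1],
  [[-0.4,0,-1],[0,0,0],1],
  [[0,0,-0.3],[0,-1,0],1],
  [[0,0,0],[0,-1,0],1],
  [[0,0,0],[0,-1,0],1],
  [[0,0,0],[0,-1,0],1],
  [[0,0,0],[0,-1,0],1],
  [[0,0,0],[0,-1,0],1],
  [[0,0,0],[0,-1,0],1],
  [[0,0,0],[0,-1,0],1],
  [[0,0,0],[0,-1,0],1],
  [[0,0,0],[0,-1,0],1],
])

```text
time: 7.95
tool_pos: [0.4779, -0.3523, 0.2136]
tool_rot: [0.608, -0.608, -0.361, 0.361]
contact_force: [-0.0, -0.9, -1.4]
gripper_width: 0.177
```

>>> drive_tool([
  [[0,1,0],[0,-1,0],1],
  [[0,1,0],[0,-1,0],1],
  [[0,1,0],[0,-1,0],1],
  [[0,1,0],[0,-1,0],1],
  [[0,0,0],[0,-1,0],1],
  [[0,0,0],[0,-0.6,0],1],
  [[0,0,0],[0,0,0],1],
])

```text
time: 8.65
tool_pos: [0.4778, -0.3523, 0.1134]
tool_rot: [0.504, -0.503, -0.497, 0.497]
contact_force: [0.0, -0.5, -0.9]
gripper_width: 0.18
```

```bash
python3 - <<'E'
from h import *
from plant import manip
s=manip.state(); f=manip.grab_frame("scene"); g=manip.grab_frame("wrist")
cv2.imwrite("pics/w2.png",np.hstack([f["img"][100:300,60:380],g["img"][100:300,160:480]]))
print(s["tool_pos"],s["joint_pos"],toolerr(s,[.476,-.353,.008],[0,1]))
E
```

```text
[ 0.4778492  -0.35227341  0.11337037] [-7.60554453e-01  8.02539497e-02  1.78782742e+00 -4.97616653e-05
  1.27454006e+00 -2.31771236e+00] (array([-0.03,  4.21,  0.07]), array([-0.03,  4.21,  0.07]), array([-0.01, -0.16,  0.01]))
```

View pics/w2.png

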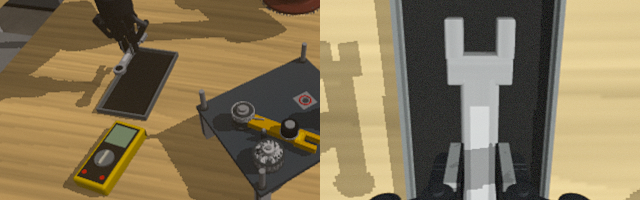

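The spanner is held level, lined up with the tray and over its middle.

>>> drive_tool([
  [[0,1,0],[0,0,0],1],
  [[0,1,0],[0,0,0],1],
  [[0,1,0],[0,0,0],1],
  [[0,0.8,0],[0,0,0],1],
  [[0,0.3,0],[0,0,0],1],
  [[0,0.05,0],[0,0,0],1],
  [[0,0,0],[0,0,0],0.2],
  [[0,0,0],[0,0,0],0.2],
  [[0,0,0],[0,0,0],0.2],
])

```text
time: 9.65
tool_pos: [0.4788, -0.3531, 0.0111]
tool_rot: [-0.503, 0.504, 0.497, -0.497]
contact_force: [0.2, 0.0, -0.5]
gripper_width: 0.402
```

>>> drive_tool([
  [[0,-0.5,0],[0,0,0],0.2],
  [[0,-1,0],[0,0,0],0.2],
  [[0,-1,0],[0,0,0],-0.2],
  [[0,-1,0],[0,0,0],-0.2],
  [[0,-1,0],[0,0,0],-0.2],
  [[0,-1,0],[0,0,0],-0.2],
  [[0,-1,0],[0,0,0],-0.2],
  [[0,-1,0],[0,0,0],-0.2],
  [[0,-1,0],[0,0,0],-0.2],
  [[0,0,0],[0,0,0],-0.2],
])

```text
time: 10.65
tool_pos: [0.48, -0.3542, 0.229]
tool_rot: [-0.5, 0.507, 0.497, -0.497]
contact_force: [0.9, -0.1, 0.8]
gripper_width: 0.6
```

```bash
python3 - <<'E'
from h import *
from plant import manip
s=manip.state(); f=manip.grab_frame("wrist");W=toolT(s)@f["T_tool_cam"]
m=cv2.cvtColor(f["img"],cv2.COLOR_BGR2GRAY)
cv2.imwrite("pics/w3.png",f["img"])
x0=np.array([.5464,.3407,.16])
print(s["tool_pos"],s["joint_pos"],(x0-s["tool_pos"])/.025)
E
```

```text
[ 0.48001594 -0.35416317  0.22902833] [-7.60367800e-01 -1.93881718e-02  1.68967406e+00  2.73709035e-06
  1.46134522e+00 -2.31781356e+00] [ 2.65536227 27.79452691 -2.76113332]
```

View pics/w3.png

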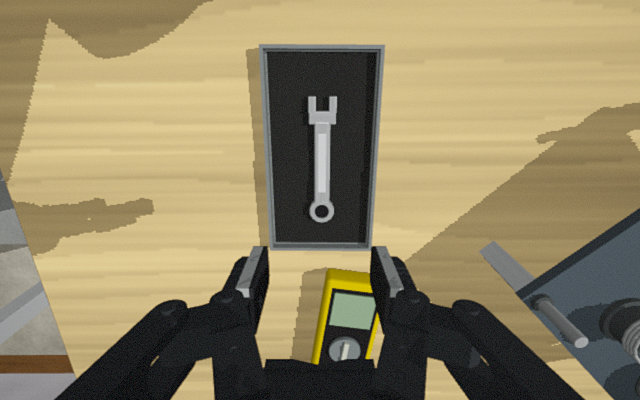

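The spanner lies flat in the tray, from (322,100) to (321,212), well clear of the walls. Next is the pin.

>>> drive_tool([
  [[1,0,0],[0,0,0],-0.2],
  [[1,0,0],[0,0,0],-0.2],
  [[1,0,0],[0,0,0],-0.2],
  [[1,0,0],[0,0,0],-0.2],
  [[1,0,0],[0,0,0],-0.2],
  [[1,0,0],[0,0,0],-0.2],
  [[1,0,0],[0,0,0],-0.2],
  [[1,0,0],[0,0,0],-0.2],
  [[1,0,0],[0,0,0],-0.2],
  [[1,0,0],[0,0,0],-0.2],
  [[1,0,0],[0,0,0],-0.2],
  [[1,0,0],[0,0,0],-0.2],
])

```text
time: 11.9
tool_pos: [0.4813, -0.0513, 0.2211]
tool_rot: [0.504, -0.503, -0.496, 0.497]
contact_force: [0.1, 0.3, -0.2]
gripper_width: 0.605
```

>>> drive_tool([
  [[1,0,0],[0,0,0],-0.2],
  [[1,0,0],[0,0,0],-0.2],
  [[1,0,0],[0,0,0],-0.2],
  [[1,0,0],[0,0,0],-0.2],
  [[1,0,0],[0,0,0],-0.2],
  [[1,0,0],[0,0,0],-0.2],
  [[1,0,0],[0,0,0],-0.2],
  [[1,0,0],[0,0,0],-0.2],
  [[1,0,0],[0,0,0],-0.2],
  [[1,0,0],[0,0,0],-0.2],
  [[0,0,0],[0,1,0],-0.2],
  [[0,0,0],[0,1,0],-0.2],
])

```text
time: 13.1
tool_pos: [0.4845, 0.1981, 0.221]
tool_rot: [0.546, -0.545, -0.449, 0.451]
contact_force: [-0.7, -0.9, -0.1]
gripper_width: 0.6
```

>>> drive_tool([
  [[0,0,0],[0,1,0],-0.2],
  [[0,0,0],[0,1,0],-0.2],
  [[0,0,0],[0,1,0],-0.2],
  [[0,0,0],[0,1,0],-0.2],
  [[0,0,0],[0,1,0],-0.2],
  [[0,0,0],[0,1,0],-0.2],
  [[0,0,0],[0,1,0],-0.2],
  [[0,0,0],[0,1,0],-0.2],
  [[0,0,0],[0,0,0],-0.2],
])

```text
time: 14.0
tool_pos: [0.4848, 0.1972, 0.2212]
tool_rot: [0.666, -0.666, -0.237, 0.238]
contact_force: [-0.1, 0.1, 0.4]
gripper_width: 0.598
```

```bash
python3 - <<'E'
from h import *
from plant import manip
s=manip.state()
xd=[np.cos(np.radians(39)),np.sin(np.radians(39))]
print(s["tool_pos"],s["joint_pos"],toolerr(s,[.5464,.3407,.18],xd))
E
```

```text
[0.48477004 0.19724741 0.22117135] [ 2.44167299e-01 -1.85134750e-01  1.85648786e+00  1.60598188e-05
  1.47254789e+00 -4.40711636e-01] (array([5.54, 1.64, 2.88]), array([5.53, 1.65, 2.91]), array([-0.01,  0.05, -0.02]))
```

>>> drive_tool([
  [[1,0,0.5],[0,0,0],-0.2],
  [[1,0,0.5],[0,0,0],-0.2],
  [[1,0,0.5],[0,0,0],-0.2],
  [[1,0,0.5],[0,0,0],-0.2],
  [[1,0,0.3],[0,0,0],-0.2],
  [[0.55,0,0],[0,0,0],-0.2],
  [[0,0,0],[0,0,0],-0.2],
])

```text
time: 14.7
tool_pos: [0.5569, 0.3305, 0.2213]
tool_rot: [-0.666, 0.666, 0.238, -0.239]
contact_force: [0.1, -0.4, -0.0]
gripper_width: 0.597
```

```bash
python3 - <<'E'
from h import *
from plant import manip
s=manip.state(); f=manip.grab_frame("wrist");W=toolT(s)@f["T_tool_cam"]; np.savez("w4.npz",**f,W=W)
im=f["img"].copy();H,S,V=cv2.split(cv2.cvtColor(im,cv2.COLOR_BGR2HSV))
print(blobs(((H<8)|(H>172))&(S>150)&(V>60)))
p=proj(f,[.5464,.3407,.116],W);print(p)
xd=[np.cos(np.radians(39)),np.sin(np.radians(39))]
print(s["tool_pos"],toolerr(s,[.5464,.3407,.079],xd))
cv2.circle(im,tuple(int(x) for x in p),2,(0,255,0),-1)
cv2.imwrite("pics/w4.png",im)
E
```

```text
[(np.int32(969), array([319.9, 171.9]), array([305, 152,  31,  40], dtype=int32))]
[317.12593397 175.27162019]
[0.55685951 0.33052127 0.22125505] (array([-0.06,  5.69,  0.58]), array([-0.07,  5.69,  0.58]), array([-0.  ,  0.08, -0.02]))
```

View pics/w4.png

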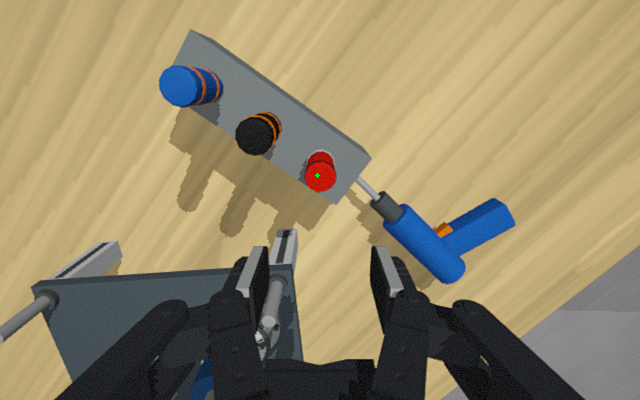

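The pin's top face is centred at about (320.3,176.5), 3 px right of the estimate. The neighbouring driver at (258,133) is well clear of the jaw line.

```bash
python3 - <<'E'
from h import *
from plant import manip
f=dict(np.load("w4.npz")); s=manip.state()
p=ray(f,320.3,176.3,.116,f["W"]); print(p)
xd=[np.cos(np.radians(39)),np.sin(np.radians(39))]
print(toolerr(s,[p[0],p[1],.079],xd))
E
```

```text
[0.54897244 0.34167703 0.116     ]
(array([0.09, 5.69, 0.55]), array([0.07, 5.69, 0.55]), array([-0.01,  0.07, -0.02]))
```

>>> drive_tool([
  [[0.04,0,0.56],[0,0,0],-0.2],
  [[0,1,0],[0,0,0],-0.2],
  [[0,1,0],[0,0,0],-0.2],
  [[0,1,0],[0,0,0],-0.2],
  [[0,1,0],[0,0,0],-0.2],
  [[0,1,0],[0,0,0],-0.2],
  [[0,0.65,0],[0,0,0],-0.2],
  [[0,0,0],[0,0,0],-0.2],
  [[0,0,0],[0,0,0],1],
  [[0,0,0],[0,0,0],1],
  [[0,0,0],[0,0,0],1],
  [[0,0,0],[0,0,0],1],
])

```text
time: 15.95
tool_pos: [0.5497, 0.3418, 0.0834]
tool_rot: [0.666, -0.666, -0.239, 0.236]
contact_force: [0.4, -0.2, 3.6]
gripper_width: 0.288
```

>>> drive_tool([
  [[0,0,0],[0,0,0],1],
  [[0,0,0],[0,0,0],1],
  [[0,0,0],[0,0,0],1],
])

```text
time: 16.25
tool_pos: [0.5498, 0.3418, 0.0833]
tool_rot: [0.666, -0.666, -0.239, 0.236]
contact_force: [-0.2, 0.5, 5.6]
gripper_width: 0.288
```

>>> drive_tool([
  [[0,-0.5,0],[0,0,0],1],
  [[0,-1,0],[0,0,0],1],
  [[0,-1,0],[0,0,0],1],
  [[0,-1,0],[0,0,0],1],
  [[0,-1,0],[0,0,0],1],
  [[0,-1,0],[0,0,0],1],
  [[0,-1,0],[0,0,0],1],
  [[0,-1,0],[0,0,0],1],
  [[0,-0.8,0],[0,0,0],1],
  [[0,0,0],[0,0,0],1],
])

```text
time: 17.25
tool_pos: [0.5496, 0.3416, 0.2929]
tool_rot: [0.666, -0.666, -0.239, 0.235]
contact_force: [0.3, 0.2, -1.1]
gripper_width: 0.286
```

```bash
python3 - <<'E'
from h import *
from plant import manip
s=manip.state(); f=manip.grab_frame("wrist");W=toolT(s)@f["T_tool_cam"]; np.savez("w5.npz",**f,W=W)
print(s["tool_pos"],s["joint_pos"],s["contact_force"])
for p in ([.6685,.1089,.3],):
  for a in (-14.7,): print(toolerr(s,p,[np.cos(np.radians(a)),np.sin(np.radians(a))]))
T=f["T_tool_cam"]
for y in (-.0187,.0783): print(proj(f,[0,y,0],T))
cv2.imwrite("pics/w5.png",f["img"])
E
```

```text
[0.54956304 0.34159683 0.29293645] [ 4.41320104e-01  7.18529077e-02  1.49102515e+00 -2.46169269e-04
  1.57311282e+00 -2.43460303e-01] [ 0.30684168  0.22178233 -1.13406525]
(array([ -2.2 ,  -0.28, -10.22]), array([ 6.96, -0.28, -7.8 ]), array([-1.000e-02,  1.079e+01,  7.000e-02]))
[318.81907203 277.20969498]
[318.90215718 203.32148474]
```

View pics/w5.png

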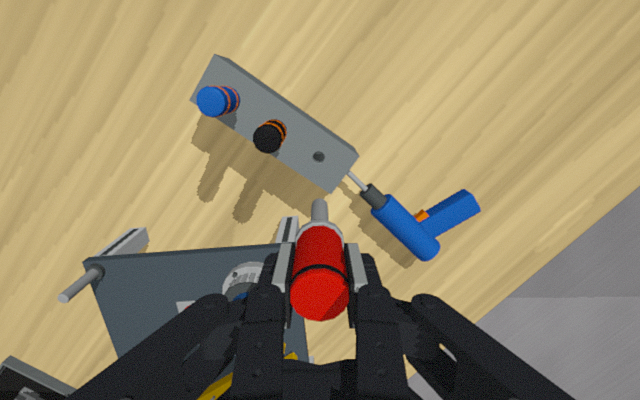

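The pin is held straight. Its tip shows at (319.5,203), against a prediction of (319,203) for 78 mm below the TCP.

>>> drive_tool([
  [[0,0,0],[0,1,0],1],
  [[0,0,0],[0,1,0],1],
  [[0,0,0],[0,1,0],1],
  [[0,0,0],[0,1,0],1],
  [[0,0,0],[0,1,0],1],
  [[0,0,0],[0,1,0],1],
  [[0,0,0],[0,1,0],1],
  [[0,0,0],[0,1,0],1],
  [[0,0,0],[0,1,0],1],
  [[0,0,0],[0,1,0],1],
  [[0,0,0],[0,0.8,0],1],
  [[0,0,0],[0,0,0],1],
])

```text
time: 18.5
tool_pos: [0.5476, 0.3407, 0.2861]
tool_rot: [-0.7, 0.702, -0.092, 0.09]
contact_force: [-0.1, -0.0, -1.7]
gripper_width: 0.285
```

>>> drive_tool([
  [[0.8,0,-0.85],[0,0,0],1],
  [[0.8,0,-0.85],[0,0,0],1],
  [[0.8,0,-0.85],[0,0,0],1],
  [[0.8,0,-0.85],[0,0,0],1],
  [[0.8,0,-0.85],[0,0,0],1],
  [[0.8,0,-0.85],[0,0,0],1],
  [[0.8,0,-0.85],[0,0,0],1],
  [[0.8,0,-0.85],[0,0,0],1],
  [[0.56,0,-1],[0,0,0],1],
  [[0,0.5,0],[0,0,0],1],
  [[0,0.5,0],[0,0,0],1],
  [[0,0,0],[0,0,0],1],
])

```text
time: 19.7
tool_pos: [0.6651, 0.1089, 0.2592]
tool_rot: [-0.701, 0.702, -0.093, 0.088]
contact_force: [-0.6, 0.5, -2.4]
gripper_width: 0.288
```

```bash
cat > look.py <<'E'
import sys
from h import *
from plant import manip
s=manip.state(); f=manip.grab_frame("wrist");W=toolT(s)@f["T_tool_cam"]; np.savez(sys.argv[1]+".npz",**f,W=W)
cv2.imwrite(f"pics/{sys.argv[1]}.png",f["img"])
d=np.load("drive.npz"); yaw,o=float(d["yaw"]),d["o"]
Rm=np.array([[np.cos(yaw),-np.sin(yaw)],[np.sin(yaw),np.cos(yaw)]]); piv=o+Rm@[-.035,-.085]
T=toolT(s); tip=T@[0,.0783,0,1]; print("tcp",s["tool_pos"],"tip",tip[:3],"F",s["contact_force"],"w",s["gripper_width"])
r=tip[:2]-piv; print("radius",np.linalg.norm(r),"q of pin",np.arctan2(r[1],r[0])-yaw-.55,"toolx q",np.arctan2(T[1,0],T[0,0])-yaw-.55-np.pi/2+np.pi)
for q in (0,.85):
    a=yaw+.55+q; u=np.array([np.cos(a),np.sin(a)]); t=np.array([-u[1],u[0]])
    p=piv+.15*u; print("q",q,p,toolerr(s,np.r_[p,s["tool_pos"][2]],t), "px fork",proj(f,np.r_[p,.122],W),"hole",proj(f,np.r_[p,.1],W))
E
python3 look.py w6
```

```text
tcp [0.66508782 0.10887973 0.25921139] tip [0.66453039 0.10888014 0.18091337] F [-0.58651161  0.46344002 -2.42794652] w 0.2878026320450495
radius 0.14899204159118706 q of pin 0.02537735533039609 toolx q -0.000123377087836829
q 0 [0.6684552  0.10894294] (array([ 0.13, -0.  ,  0.04]), array([0.13, 0.  , 0.04]), array([ 0.02, -0.  , -0.08])) px fork [323.29974594 180.20662842] hole [323.17307284 173.93258754]
q 0.85 [0.54651369 0.0881817 ] (array([-4.38,  0.03, -2.  ]), array([-4.39,  0.  ,  1.97]), array([-0.01, -9.74, -0.08])) px fork [208.97087663 229.65606433] hole [216.03852221 220.60366915]
```

View pics/w6.png

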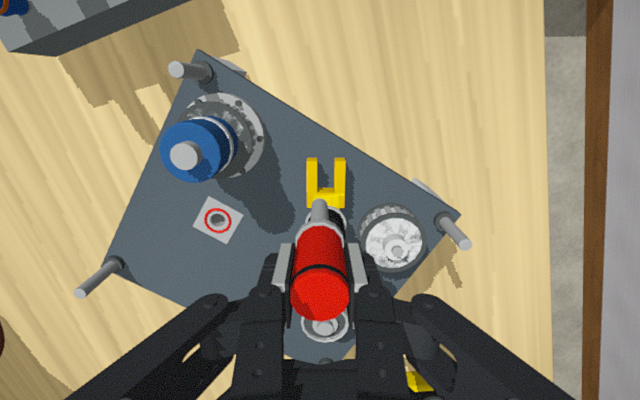

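The held pin is at (320,210-290). The fork tines straddle x=326 around y=165-200, and the park ring is near (217.5,219.5). Both sit 1-3 px right of the prediction, so I'll measure them by colour.

```bash
python3 - <<'E'
from h import *
f=dict(np.load("w6.npz")); W=f["W"]; H,S,V=cv2.split(cv2.cvtColor(f["img"],cv2.COLOR_BGR2HSV))
y=(H>18)&(H<32)&(S>150)&(V>80)
for v in (163,168,173,178,183): b=np.where(y[v,290:360])[0]+290; g=np.where(np.diff(b)>4)[0]; print(v,b.min(),b[g],b[g+1],b.max())
r=((H<8)|(H>172))&(S>90)&(V>60); r[:,270:]=0; r[:180]=0
print(blobs(r)); x,yy,w,h=cv2.boundingRect(r.astype(np.uint8)); print(x,yy,w,h)
print("ring world",ray(f,x+w/2-.5,yy+h/2-.5,.1,W))
print(ray(f,326,178,.122,W))
# tip position in px: steel shank edges near tip
g=cv2.cvtColor(f["img"],cv2.COLOR_BGR2GRAY); 
for v in (204,208,212,216): print(v,g[v,306:336])
E
```

```text
163 306 [317] [334] 345
168 307 [317] [334] 345
173 307 [317] [334] 345
178 307 [317] [334] 344
183 307 [317] [334] 344
[(np.int32(200), array([217. , 219.8]), array([204, 208,  27,  25], dtype=int32))]
0 208 231 137
ring world [0.41161209 0.05292512 0.1       ]
[0.67141845 0.11037867 0.122     ]
204 [131 170 179 178 178 173 147 145 145 152 151 148 150 147 147 138 133 125
 113 101 120 173 198 197 197 191 199 195 198 191]
208 [ 96  99 101 104 111 126 141 145 148 151 149 150 150 147 143 140 134 128
 121 106  91  99 140 173 175 177 181 178 164 158]
212 [ 96 100 104 129 151 141 141 150 148 151 152 146 145 145 142 140 135 125
 120 108  96  78  48  24  26  24  21  17  16  39]
216 [124 166 190 173 136 138 149 149 150 151 152 148 148 147 142 138 132 125
 117 108  95  88  63  32  15   8  35  19  22  14]
```

>>> drive_tool([
  [[0.19,0,0.04],[0.02,0,-0.08],1],
  [[0,0.5,0],[0,0,0],1],
  [[0,0.5,0],[0,0,0],1],
  [[0,0.5,0],[0,0,0],1],
  [[0,0.4,0],[0,0,0],1],
  [[0,0,0],[0,0,0],1],
])

```text
time: 20.35
tool_pos: [0.6709, 0.108, 0.213]
tool_rot: [-0.701, 0.701, -0.09, 0.092]
contact_force: [0.4, -0.6, -1.8]
gripper_width: 0.281
```

```bash
python3 look.py w7; python3 - <<'E'
import cv2; a=cv2.imread("pics/w7.png"); cv2.imwrite("pics/w7c.png",cv2.resize(a[100:340,160:480],None,fx=2,fy=2))
E
```

```text
tcp [0.67089306 0.10799941 0.21295159] tip [0.67106877 0.10797287 0.13465179] F [ 0.38777168 -0.60989068 -1.83112336] w 0.28122494798929876
radius 0.14975003958621033 q of pin -0.018526113694324997 toolx q -0.0013357254396710871
q 0 [0.6684552  0.10894294] (array([-0.1 , -0.  ,  0.01]), array([-0.1 ,  0.  ,  0.01]), array([-0.  , -0.02,  0.03])) px fork [315.21123367 197.78303991] hole [315.45356596 189.1945304 ]
q 0.85 [0.54651369 0.0881817 ] (array([-4.61, -0.01, -2.03]), array([-4.57,  0.  ,  2.13]), array([ 0.01, -9.76,  0.03])) px fork [182.31821725 254.96671702] hole [192.20570835 242.71367996]
```

View pics/w7c.png

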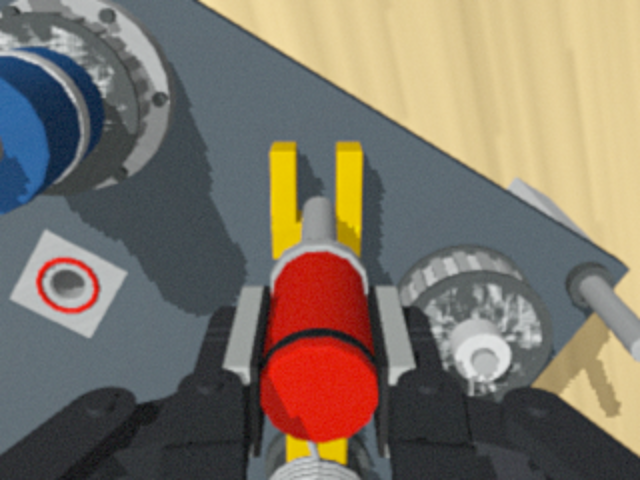

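The fork slot spans crop x 298-337 and the tip is centred at x=318, so the pin is over the slot. The ring is at crop (67.5,285).

>>> drive_tool([
  [[0,0.4,0],[0,0,0],1],
  [[0,0.4,0],[0,0,0],1],
  [[0,0.4,0],[0,0,0],1],
  [[0,0,0],[0,0,0],1],
])

```text
time: 20.8
tool_pos: [0.6713, 0.108, 0.1835]
tool_rot: [0.701, -0.701, 0.09, -0.092]
contact_force: [0.5, -1.0, -2.0]
gripper_width: 0.287
```

```bash
python3 look.py w8
```

```text
tcp [0.6713168  0.10797201 0.18350466] tip [0.67158261 0.10794236 0.10520512] F [ 0.47046686 -0.95714133 -2.03469462] w 0.2871543080480528
radius 0.1498609980138329 q of pin -0.021881450516312406 toolx q -0.0013482944472542613
q 0 [0.6684552  0.10894294] (array([-0.12, -0.  ,  0.01]), array([-0.12,  0.  ,  0.01]), array([-0.01, -0.02,  0.04])) px fork [314.12518555 211.93831465] hole [314.45672558 201.15269919]
q 0.85 [0.54651369 0.0881817 ] (array([-4.63, -0.02, -2.04]), array([-4.58,  0.  ,  2.14]), array([ 0.01, -9.76,  0.04])) px fork [165.66447512 274.94692357] hole [177.93433526 259.76454932]
```

>>> drive_tool([
  [[0,0.1,0],[0,0,0],1],
  [[-0.52,0,-0.023],[0,-1,0],1],
  [[-0.52,0,-0.023],[0,-1,0],1],
  [[-0.52,0,-0.023],[0,-1,0],1],
  [[-0.52,0,-0.023],[0,-1,0],1],
  [[-0.52,0,-0.023],[0,-1,0],1],
  [[0,0,0],[0,0,0],1],
])

```text
time: 21.55
tool_pos: [0.6085, 0.111, 0.1843]
tool_rot: [-0.704, 0.704, 0.067, -0.059]
contact_force: [3.4, 2.0, -2.9]
gripper_width: 0.288
```

```bash
python3 look.py w9
```

```text
tcp [0.60850993 0.11101005 0.1842993 ] tip [0.60938274 0.11108412 0.1060042 ] F [ 3.4366658   2.02791457 -2.93988259] w 0.28838549551471987
radius 0.14873444172990707 q of pin 0.3982845551708861 toolx q 0.4348925762335565
q 0 [0.6684552  0.10894294] (array([ 2.34,  0.03, -0.51]), array([2.34, 0.  , 0.53]), array([-0.02,  4.98,  0.13])) px fork [398.94128644 227.30775387] hole [391.92005893 215.42814116]
q 0.85 [0.54651369 0.0881817 ] (array([-2.6 , -0.03, -0.46]), array([-2.57,  0.  ,  0.63]), array([ 0.04, -4.76,  0.12])) px fork [227.02107533 226.70647356] hole [234.49370478 214.79519871]
```

>>> drive_tool([
  [[-0.52,0.03,-0.01],[0,-1,0.03],1],
  [[-0.52,0.03,-0.01],[0,-1,0.03],1],
  [[-0.52,0.03,-0.01],[0,-1,0.03],1],
  [[-0.52,0.03,-0.01],[0,-1,0.03],1],
  [[-0.45,0,-0.01],[0,-0.75,0],1],
  [[0,0,0],[0,0,0],1],
])

```text
time: 22.2
tool_pos: [0.5512, 0.0881, 0.1823]
tool_rot: [-0.675, 0.678, 0.207, -0.205]
contact_force: [2.7, 2.0, 2.0]
gripper_width: 0.291
```

```bash
python3 look.py w10; python3 - <<'E'
import cv2; a=cv2.imread("pics/w10.png"); cv2.imwrite("pics/w10c.png",cv2.resize(a[130:310,220:420],None,fx=3,fy=3))
E
```

```text
tcp [0.55116202 0.08809962 0.18234482] tip [0.55138471 0.08790102 0.10404539] F [2.69918377 1.97277615 1.99612214] w 0.29146575135740965
radius 0.14709378072401663 q of pin 0.8236149404644817 toolx q 0.8472227707700837
q 0 [0.6684552  0.10894294] (array([ 4.36,  0.01, -1.92]), array([4.33, 0.  , 2.  ]), array([0.04, 9.71, 0.03])) px fork [463.87579701 271.06792099] hole [452.12970556 256.00426056]
q 0.85 [0.54651369 0.0881817 ] (array([-0.15, -0.  ,  0.11]), array([-0.15,  0.  ,  0.11]), array([ 0.04, -0.03,  0.01])) px fork [313.31202134 208.57513886] hole [313.78029696 197.86844228]
```

View pics/w10c.png

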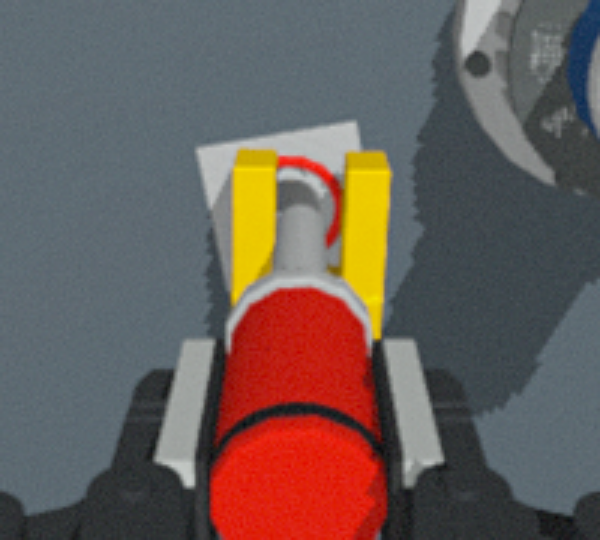

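The pin is in the fork, which is over the ring. The tip is near crop (299,195), and the ring's right edge is at x=343 with its top at y=155, so about 1 mm still to go. I'll fit the ring.

```bash
python3 - <<'E'
from h import *
from scipy.optimize import least_squares
def pts(n,x0,x1,y0,y1):
    f=dict(np.load(n)); H,S,V=cv2.split(cv2.cvtColor(f["img"],cv2.COLOR_BGR2HSV))
    m=(((H<8)|(H>172))&(S>120)&(V>60)); m[:y0]=0;m[y1:]=0;m[:,:x0]=0;m[:,x1:]=0
    vu=np.argwhere(m); return f,np.array([ray(f,u,v,.1,f["W"])[:2] for v,u in vu])
fit=lambda P,r=None: least_squares(lambda p:np.hypot(*(P-p[:2]).T)-(p[2] if r is None else r),np.r_[P.mean(0),.011],loss="soft_l1",f_scale=.001).x
f,P=pts("w7.npz",160,225,200,270); a=fit(P); print(len(P),a)
f,P=pts("w10.npz",295,340,175,222); b=fit(P,a[2]); print(len(P),b, "free",fit(P))
tip=np.array([.55138,.0879]); W=f["W"]; print("ring px",proj(f,[*b[:2],.1],W),"model tip px",proj(f,[*tip,.104],W))
g=cv2.cvtColor(f["img"],cv2.COLOR_BGR2GRAY)
for v in (194,200,206,212): print(v,g[v,305:338])
# tool-frame move
from plant import manip
T=toolT(manip.state())[:3,:3]; print("move units",T.T@np.r_[b[:2]-tip,0]/.025)
E
```

```text
228 [0.54772349 0.08814652 0.01295151]
127 [0.5485029  0.08802587 0.011     ] free [0.54831925 0.08764637 0.01329362]
ring px [315.83457218 199.38625061] model tip px [318.86789702 203.32803658]
194 [189 191 190 192 193 191 166 109  89  89  93  90  95  94  97  99  99 102
 101 116 144 175 181 143 132 102  67  62  67  97 147 186 192]
200 [188 189 190 191 193 190 166 116 108 110 133 145 148 153 152 161 159 159
 156 152 131 127 131 136 137 128 108  69  85 111 153 186 191]
206 [187 189 189 187 190 186 162 110 118 130 140 144 148 152 154 160 157 157
 157 156 153 149 143 117 107  76  68  67  93 137 176 191 190]
212 [188 188 188 190 193 177 121 115 131 137 145 147 152 152 154 157 159 159
 160 156 154 149 142 119  94 121 132 129 121 138 181 188 189]
move units [-0.09282131 -0.00031834  0.06821879]
```

>>> drive_tool([
  [[-0.13,0,0.07],[0.04,0,0],1],
  [[0,0,0],[0,0,0],1],
  [[0,0.2,0],[0,0,0],1],
  [[0,0.2,0],[0,0,0],1],
  [[0,0.2,0],[0,0,0],1],
  [[0,0,0],[0,0,0],1],
])

```text
time: 22.85
tool_pos: [0.5468, 0.0878, 0.1648]
tool_rot: [0.676, -0.676, -0.206, 0.207]
contact_force: [7.6, 2.5, -0.0]
gripper_width: 0.288
```

```bash
python3 look.py w11
```

```text
tcp [0.54684412 0.08776807 0.16476478] tip [0.54669705 0.08772524 0.08646493] F [ 7.5966176   2.50799867 -0.04915592] w 0.2875085481139652
radius 0.14951909981226316 q of pin 0.8506912532533104 toolx q 0.8489178934536419
q 0 [0.6684552  0.10894294] (array([ 4.51, -0.01, -2.01]), array([4.49, 0.  , 2.05]), array([ 0.  ,  9.73, -0.02])) px fork [480.07367447 288.6485476 ] hole [466.19506992 271.15290436]
q 0.85 [0.54651369 0.0881817 ] (array([-0.  ,  0.  ,  0.02]), array([-0.  ,  0.  ,  0.02]), array([-0.01, -0.01, -0.02])) px fork [318.9068856  221.98718702] hole [318.97628803 209.40360554]
```

The tip is in the hole with no vertical force, and the lateral force is slightly above the spring load. I'll ease it by under 1 mm and push home.

>>> drive_tool([
  [[0.03,0.1,0],[0,0,0],1],
  [[0,0.2,0],[0,0,0],1],
  [[0,0.2,0],[0,0,0],1],
  [[0,0.2,0],[0,0,0],1],
  [[0,0.2,0],[0,0,0],1],
  [[0,0.1,0],[0,0,0],1],
  [[0,0,0],[0,0,0],1],
])

```text
time: 23.6
tool_pos: [0.5473, 0.0881, 0.1405]
tool_rot: [-0.676, 0.676, 0.206, -0.207]
contact_force: [5.1, 1.6, 2.1]
gripper_width: 0.287
```

>>> drive_tool([
  [[0,0.1,0],[0,0,0],1],
  [[0,0.1,0],[0,0,0],1],
  [[0,0,0],[0,0,0],1],
])

```text
time: 23.9
tool_pos: [0.5489, 0.089, 0.1402]
tool_rot: [0.676, -0.676, -0.207, 0.206]
contact_force: [-0.1, 3.7, 19.7]
gripper_width: 0.287
```

It's seated: 20 N upward and no further travel. I'll relax the push, open and lift.

>>> drive_tool([
  [[0,-0.15,0],[0,0,0],1],
  [[0,0,0],[0,0,0],0.1],
  [[0,0,0],[0,0,0],0.1],
  [[0,0,0],[0,0,0],0.1],
  [[0,0,0],[0,0,0],0.1],
  [[0,-0.3,0],[0,0,0],0.1],
  [[0,-1,0],[0,0,0],0.1],
  [[0,-1,0],[0,0,0],0.1],
  [[0,-1,0],[0,0,0],0.1],
  [[0,-1,0],[0,0,0],0.1],
  [[0,0,0],[0,0,0],0.1],
])

```text
time: 25.0
tool_pos: [0.5488, 0.0881, 0.2518]
tool_rot: [-0.676, 0.677, 0.208, -0.205]
contact_force: [0.9, -0.4, 0.2]
gripper_width: 0.452
```

```bash
python3 look.py w12; python3 - <<'E'
from h import *
from plant import manip
a=cv2.imread("pics/w12.png"); f=manip.grab_frame("scene"); np.savez("s12.npz",**f)
cv2.imwrite("pics/fin.png",np.hstack([cv2.resize(a,(480,300)),cv2.resize(f["img"][140:340,150:470],(320,200))[:, :].repeat(1,0) if False else cv2.copyMakeBorder(f["img"][140:340,140:460],0,100,0,0,cv2.BORDER_CONSTANT)]))
E
```

```text
tcp [0.5488416  0.08809972 0.25182293] tip [0.54913021 0.08804105 0.17352348] F [ 0.89609251 -0.36749228  0.23210468] w 0.4524623052277865
radius 0.1484344975084305 q of pin 0.8359180822864614 toolx q 0.8493859494660381
q 0 [0.6684552  0.10894294] (array([ 4.43,  0.02, -1.98]), array([4.42, 0.  , 2.02]), array([0.02, 9.73, 0.04])) px fork [433.70325473 232.06986589] hole [426.26965774 222.62537442]
q 0.85 [0.54651369 0.0881817 ] (array([-0.08, -0.  ,  0.05]), array([-0.08,  0.  ,  0.05]), array([ 0.03, -0.01,  0.03])) px fork [316.4475079  181.58287694] hole [316.56376285 175.04235822]
```

View pics/fin.png

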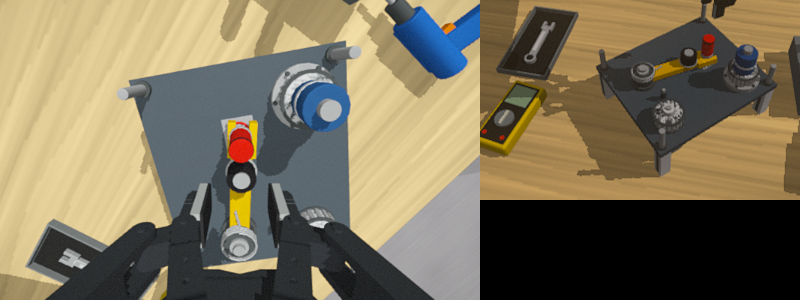

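The pin stands in the fork over the park hole, the arm is held back, the gripper is clear and the spanner is in the tray. Before handing in I'll check the pin's height by depth.

```bash
python3 - <<'E'
from h import *
from plant import manip
f=dict(np.load("w12.npz")); H,S,V=cv2.split(cv2.cvtColor(f["img"],cv2.COLOR_BGR2HSV))
m=(((H<8)|(H>172))&(S>150)&(V>60)); m[:,:280]=0; m[:,360:]=0
vu=np.argwhere(m); z=f["range_z"][m]; K=f["camera_matrix"]
P=np.c_[(vu[:,1]-K[0,2])/K[0,0]*z,(vu[:,0]-K[1,2])/K[1,1]*z,z]@f["W"][:3,:3].T+f["W"][:3,3]
top=P[P[:,2]>np.percentile(P[:,2],95)-.006]; print("pin top z pct",np.percentile(P[:,2],[5,50,90,95]),"xy",top[:,:2].mean(0))
if np.percentile(P[:,2],90)<.180: print(manip.job_done())
E
```

```text
pin top z pct [0.13445075 0.17354086 0.17479737 0.17511139] xy [0.54862517 0.09179608]
the job is handed in; nothing more can be done
None
```

The job is done and handed in at about 25 s of the 70 s allowed; no verdict was reported.

**Spanner:** I lifted it off the deck and laid it flat in the grey tray. It showed clear of the walls in the wrist picture.

**Lock pin:** I took it from the stand and set its shank in the fork. I then swung the arm back to 0.85 rad and pushed the pin home until it stopped with about 20 N upward force. After relaxing the push, I let go and lifted clear.

**Last checks:**
- The pin's top measured 0.174–0.175 m, against 0.173 m expected fully home and within the measuring error.
- The last picture showed the arm still held back by the pin after release.
- The gripper was clear of everything, with contact force near zero.
- The torque sensor showed no sign of being touched. The meter and pistol screwdriver looked undisturbed, but neither nut driver shows clearly in the last picture.

**Disagreements:**
- The wrist camera and the top-view estimate differed by 1–3 mm for the fork and the park hole. I followed the wrist view.
- During insertion the side force rose to about 8 N. I eased it with a shift of under 1 mm.
- The top-face depth check put the pin's y position at 0.092 m against about 0.088 m expected. I took this as depth scatter and did not look into it.

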